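# Seat a splined cutter in the sharpening stand and hold it home

## Task

Take the wide two-winged cutter out of the wooden bit block and fit its splined shank into the cross-shaped socket of the sharpening stand: turn it until the splines mesh, slide it in and press it against the sprung ejector until its collar is fully home on the socket. Finish while still gripping the cutter and pressing it down, so that I can tighten the locking screw; the ejector pushes it out if you let go. Leave the other bits and everything else on the bench where they are.

Things in the scene. Friction and masses are not known exactly. Their poses are not given: they have to be found in the camera images.
- cutter: Two-winged boring cutter, plain steel, about 0.2 kg, the only bit with an oblong head; 74 mm tall plus small lips and a centre spur to 81 mm. Origin at the centre of the shank's tip, z up. It stands upright in one of the three holes of the bit block, collar on the block's top (shank tip 19 mm above the bench), turned to any yaw within 0.5 rad of the block's. Neck 16 mm across, z 32 to 50 mm.
- cutter_collar (a point): Centre of the underside of the cutter's collar (36 mm across, 6 mm thick), 26 mm above the shank's tip. Below it is the splined shank: seen from its end a cross, four fins 7 mm thick along the cutter's +-x and +-y, reaching 13 mm from the axis, with rounded lower edges.
- cutter_grip (a point): Centre of the cutter's head, 62 mm above the shank's tip: the point to grip. The head is 24 mm high (z 50 to 74 mm), 28 mm wide along the cutter's x between two upright flat faces (34 mm long; the fingers close on these, along x) and 44 mm long along y, so the fins lie along and across the head.
- rack: Wooden bit block, fixed, 75 mm (x) by 215 mm (y) by 45 mm high, origin at the centre of its underside. Three round holes 28 mm wide and 32 mm deep in a row along its y, at y = -70, 0 and +70 mm; the bits may stand in any order. It may be on the robot's left or right.
- stand: Sharpening stand, fixed: steel foot 110 x 110 x 12 mm and on it an aluminium block 56 x 56 mm, its top 55 mm above the bench. Origin at the centre of the foot's underside. In the block's top is the cross-shaped socket. A small locking screw sticks out of the block on the +x side, up to 46 mm from the axis. It may be on the robot's left or right.
- stand_mouth (a point): Centre of the socket's mouth on the block's top face; axes as the stand's. The socket is a cross: four slots along +-x and +-y, 9.4 mm wide, reaching 14.2 mm from the axis, 43 mm deep. The cutter fits at any of the four quarter turns that bring its fins in line with the slots, with 1.2 mm play all round.
- ejector (a joint): Sprung brass ejector pin, 8 mm across, in the middle of the socket. 0 m: fully up, its top 12 mm below the mouth; grows as it is pressed down. It needs about 4.5 N to start and 11 N at 14 mm, where the cutter's collar rests on the block's top (fully home).
- countersink: Another bit in the block: round conical head 30 mm across, same collar, plain round shank 24 mm; origin at the shank's tip, 72 mm tall. Leave it.
- plug_cutter: Another bit in the block: round head 22 mm across, same collar, plain round shank 24 mm; origin at the shank's tip, 76 mm tall. Leave it.
- marker: Marker pen lying along x between block and stand, 130 x 16 x 14 mm, origin under its middle. Leave it.
- sanding_disc: Flat red disc 110 mm across, 12 mm thick, lying at the back. Leave it.
- jar: Amber glass jar 56 mm across, 75 mm tall, at the back. Leave it.
- brush: Bench brush about 190 mm long lying at the back left. Leave it.
Not all that is in view belongs to the job. Of the things like the stand, leave any that is turquoise; of the rest the smaller one is meant.

How it is judged:
On the way, in this order (a step that is already met when the one before it is completed fails the run):
1. the cutter is lifted clear of the bit block in the fingers (height (world z) of cutter above 0.05 m and contact force between the fingers and cutter above 1 N), for 0.1 s.
2. the splines are meshed: the shank's tip is at least 6 mm inside the socket (z of cutter in the frame of stand_mouth below -0.006 m and horizontal distance between cutter and stand_mouth below 0.004 m), for 0.1 s.
At the end, for the whole second after the job is handed in: The cutter's collar is within 2.5 mm of the socket's top face and 3 mm of its axis, the cutter upright (within 0.08 rad) and at rest, the ejector pressed down more than 11 mm, and the fingers still hold the cutter (more than 2 N) through the last second (z of cutter_collar in the frame of stand_mouth below 0.0025 m and horizontal distance between cutter_collar and stand_mouth below 0.003 m and angle between cutter's own z axis and vertical below 0.08 rad and value of joint ejector above 0.011 m and contact force between the fingers and cutter above 2 N and linear speed of cutter below 0.02 m/s); the arm keeps its last pose, push and grip.
It fails at once if one of the other bits or bench things is moved by more than 25 mm (distance of any of countersink, plug_cutter, marker, sanding_disc, jar, brush from where it was at the start of the episode above 0.025 m).
It fails at once if another bit is tipped (angle between any of countersink, plug_cutter's own z axis and vertical above 0.35 rad).
It also fails if it takes over 35 s, if anything falls off the work surface, if the arm or the gripper's body presses on something with over 40 N, if the wrist force passes 120 N, or if a joint passes its speed limit or range.

## Robot

A 6-joint arm with a two-finger parallel gripper is mounted at the origin on the work surface. World frame = base frame: x ahead of the robot, y to its left, z up, the work surface at z = 0. Lengths are in m, angles in rad, forces in N, time in s.
With the tool pointing down it reaches from about 0.35 to 0.975 m from the base axis. Payload 4.9 kg.
Tool frame: the origin (TCP) lies on the centre line of the jaws, within the pads' length; the fingertips stand manip.tip_reach ahead of it and the grasp point (between the pads) is the TCP (manip.tip_reach is the distance from the TCP to the fingertips, in m); z points along the fingers, y is the line along which they close (so a half turn about z gives the same grasp; the last joint's range is limited). The gripper opens to 85 mm and grips with 20 to 120 N. Pads are 22 mm wide; open, the fingers measure 114 mm over their backs; the gripper's body (76 mm by 85 mm) begins 54 mm behind the grasp point. The pads swing forward as they close: fully open they stand 13 mm farther back than shut.
Start: joints at [-0.119, 0.053, 1.613, -0, 1.476, -0.119], TCP at [0.625, 0, 0.25] pointing down, gripper open.
Joint ranges: [-3.01, 3.01], [-1.01, 2.22], [0.06, 2.58], [-1.02, 4.17], [0.09, 2.62], [-3.14, 3.14]. Speed limits (rad/s): [2.57, 2.57, 3.14, 3.14, 3.14, 3.14].

## Interface

Orientations are given as a unit quaternion [w, x, y, z].
In Python, from plant import manip gives the robot as it stands. The module is installed in compiled form; this text tells all that it offers.
- The arm moves only by the tool move_arm, never from a script. Its argument "rows" is a list of rows, each a list of 7 numbers: the shift along the tool's x, y, z in cm, then the turn, a rotation vector about the tool's x, y, z in degrees, then the opening, from -1 (shut) to 1 (fully open). In form: [[tx, ty, tz, ax, ay, az, jaw], ...]. A call has 1 to 20 rows; each row shifts and turns the commanded pose from where the row before left it, along the tool's axes as they then stand; what a row does not reach is not made up. A row lasts 1/12 s, in which the tool goes at most 41.7 mm and 7.16 degrees, less where a joint would pass 70% of its speed; a pose out of reach is approached as far as the arm can. A call is refused whole if a number of a shift passes 4.17 or a number of a turn 7.16, either way. A call with a gripper value outside its range is refused whole. The fingers move at their own pace and stop on an object; the grip force is fixed at half the most. Time passes only in rows, so rows that do not move let the fingers close. It gives the time, the measured TCP pose, the force, the opening and the grip force at its end, in the units of the state.
- manip.state(): the state, without advancing time (a new reading comes with each control period).
- manip.grab_frame(name): name is "scene" or "side" or "wrist"; returns a dict with "img" (384x512x3 uint8, blue, green, red), "mtx" (3x3 intrinsics, pixels), "k1" (the pictures are not rectified: a ray, as slopes to the right and down, at radius r is drawn at 1 + k1 r^2 times it, then the intrinsics apply), "R" (3x3) and "t" (3): a world point X has camera coordinates R X + t. Camera axes: x right, y down, z forward; pixel columns grow to the right and rows downward; lengths in m; the calibration is good to about 2 mm. A picture is of the moment at which its call begins. There is no depth.
- manip.job_done(): hands the job in; it is judged then, once.
The state is a dict: "time": time; "joint_pos": joint angles; "joint_vel": joint speeds; "joint_efforts": joint torques, N m; "tool_pos": TCP position; "tool_rot": TCP orientation; "contact_force": force on the tool from outside, world axes, zero at the start; "ft_torque": the same for the moment, N m; "gripper_width": opening from 0.0 (shut) to 1.0 (fully open); "grasp_force": force on a finger pad.
Only numpy, scipy, OpenCV 4.12 (cv2) and the standard library are available. Lean on these libraries where they do the work, as an engineer would, in place of code of your own. Each camera call takes 0.05 s, during which the arm holds its last target. There are 200 camera calls.

## Working session

There is one attempt and no reset: what is moved stays moved. The work goes in short steps, Python scripts to look and compute and a tool call to move; the robot and the scene stay as the last step left them, time stands still between calls to the robot, and variables do not carry over. Pictures are saved under pics/ and viewed, at most 10 in all, crops included, and the job is handed in when it is done.

Besides the shell and the picture viewer there is one more tool, called by a JSON object that holds its "method" and its "body". move_arm: Moves the arm, as the interface text tells. Its arguments: {"type":"object","properties":{"rows":{"type":"array","items":{"type":"array","items":{"type":"number"}}}},"required":["rows"]}

```bash
mkdir -p pics; cat > h.py <<'E'
import numpy as np, cv2, pickle
from plant import manip
def grab(n,tag):
    f=manip.grab_frame(n); pickle.dump(f,open(f'pics/{tag}.pkl','wb')); cv2.imwrite(f'pics/{tag}.png',f['img']); return f
def load(tag): return pickle.load(open(f'pics/{tag}.pkl','rb'))
def ray(f,u,v):
    K=f['mtx']; d=np.array([(u-K[0,2])/K[0,0],(v-K[1,2])/K[1,1]]); s=d.copy()
    for _ in range(30): s=d/(1+f['k1']*(s@s))
    R=np.array(f['R']); return -R.T@np.array(f['t']), R.T@np.array([s[0],s[1],1.])
def onz(f,u,v,z):
    o,d=ray(f,u,v); return o+d*(z-o[2])/d[2]
def proj(f,X):
    c=np.array(f['R'])@np.array(X,float)+f['t']; s=c[:2]/c[2]; s=s*(1+f['k1']*(s@s)); K=f['mtx']
    return np.array([K[0,0]*s[0]+K[0,2],K[1,1]*s[1]+K[1,2]])
def tri(*obs):
    A=np.zeros((3,3));b=np.zeros(3)
    for f,u,v in obs:
        o,d=ray(f,u,v); d=d/np.linalg.norm(d); P=np.eye(3)-np.outer(d,d); A+=P;b+=P@o
    X=np.linalg.solve(A,b); return X,[np.round(proj(f,X)-[u,v],1) for f,u,v in obs]
E
python3 - <<'E'
from h import *
a=grab('scene','sc0');b=grab('side','si0');w=grab('wrist','wr0')
for f in(a,b,w): print(np.round(-np.array(f['R']).T@f['t'],3),f['mtx'][0,0],f['k1'])
cv2.imwrite('pics/all0.png',cv2.resize(np.vstack([np.hstack([a['img'],b['img']]),np.hstack([w['img'],w['img']*0])]),(800,600)))
print(manip.state(),manip.tip_reach)
E
```

```text
[1.12  0.51  0.635] 367.5990506825764 -0.09386781259447118
[ 0.211 -0.59   0.605] 386.6360760561587 -0.13472789706586846
[0.625 0.078 0.373] 283.6739229170512 0.01138868147023517
{'time': 0.15, 'joint_pos': array([-1.19010630e-01,  5.32328824e-02,  1.61396555e+00,  2.01274689e-05,
        1.47599119e+00, -1.18990026e-01]), 'joint_vel': array([ 0.00037335, -0.00055946, -0.00392131,  0.00131757,  0.00019948,
       -0.00030915]), 'joint_efforts': array([ 5.10442842e-04, -3.94241810e+01, -3.70721948e+01, -1.15854355e-04,
        4.61802789e-03,  5.00508997e-05]), 'tool_pos': array([6.24552510e-01, 5.25380735e-05, 2.49336048e-01]), 'tool_rot': array([-6.33844638e-04,  7.07114520e-01,  7.07098592e-01, -4.85715913e-04]), 'contact_force': array([-0.62758856, -0.18032337,  0.54930225]), 'ft_torque': array([-0.02104326,  0.01292441,  0.0118921 ]), 'grasp_force': 0.0, 'gripper_width': 1.0003747049132277} 0.019
```

View pics/all0.png

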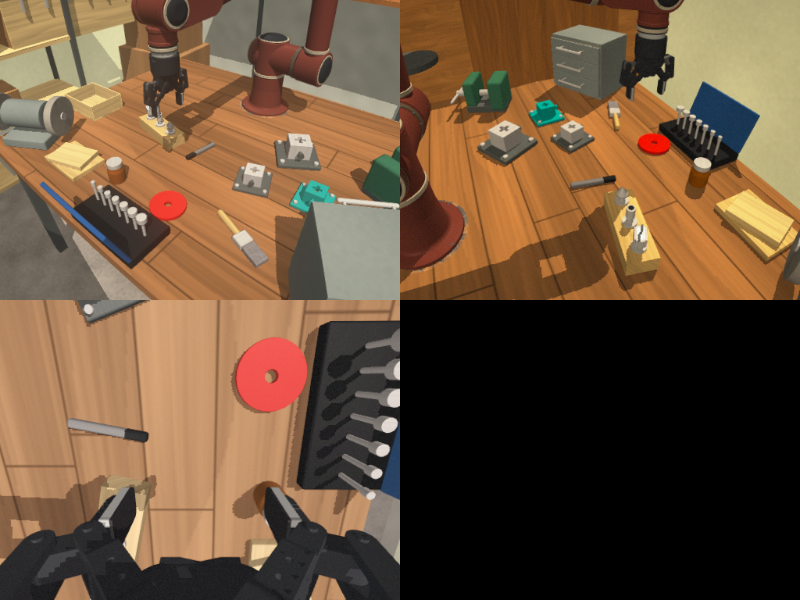

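The montage is at 1/1.28 scale. Candidates for the stand, in full-size pixels:
- scene (324,228), the smaller grey one
- scene (380,192), the larger grey one
- scene (400,250), the turquoise one

Candidates for the cutter are the three bits in the block, at side (284,250), (295,275) and (307,303). The many bits in the black rack are decoys. Next I'll check close crops.

```bash
python3 - <<'E'
from h import *
a=load('sc0')['img'];b=load('si0')['img']
c=lambda im,x,y,w,h:cv2.resize(im[y:y+h,x:x+w],(400,300),interpolation=cv2.INTER_CUBIC)
cv2.imwrite('pics/crop0.png',np.vstack([np.hstack([c(a,170,120,80,60+0),c(b,255,230,100,75+0)*1]),np.hstack([c(a,290,195,80,60),c(b,180,140,80,60)])]))
E
```

```text
(no output)
```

View pics/crop0.png

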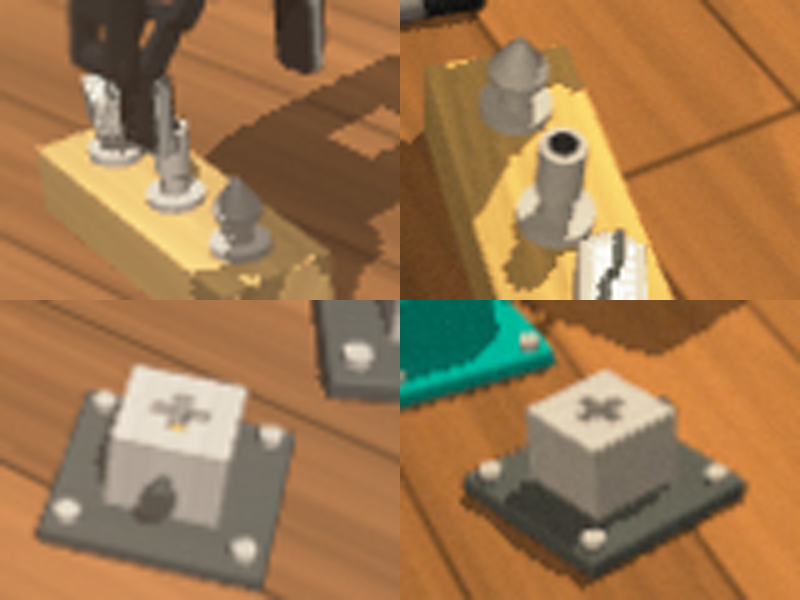

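The smaller grey stand's mouth is at scene (326.4,217) and side (220.4,161.8). The cutter is the last bit in the row, with the slotted oblong white head, at about side (308,300) and scene (191,142).

```bash
python3 - <<'E'
from h import *
a=load('sc0');b=load('si0')
np.set_printoptions(precision=4,suppress=True)
print('mouth',tri((a,326.4,217),(b,220.4,161.8)))
A=lambda x,y:(a,290+x/5,195+(y-300)/5)
B=lambda x,y:(b,180+(x-400)/5,140+(y-300)/5)
for q in [(133,366),(247,388),(221,459),(109,440)]: print('A',onz(*A(*q),.055))
for q in [(605,369),(675,405),(598,450),(528,408)]: print('B',onz(*B(*q),.055))
for q in [(85,389),(294,430),(263,577),(38,535)]: print('Af',onz(*A(*q),.012))
print('cutter',tri((a,191,142),(b,308,300)))
for q in [(207,75),(173,193),(114,155),(240,240)]: print('bits', onz(a,170+q[0]/5,120+q[1]/5,.045))
E
```

```text
mouth (array([0.4934, 0.2226, 0.0532]), [array([-0.7,  0.4]), array([-0.6, -0.4])])
A [0.479  0.1881 0.055 ]
A [0.4592 0.2411 0.055 ]
A [0.5125 0.2561 0.055 ]
A [0.5333 0.2077 0.055 ]
B [0.509  0.2544 0.055 ]
B [0.5296 0.2054 0.055 ]
B [0.4778 0.1827 0.055 ]
B [0.4584 0.2349 0.055 ]
Af [0.4633 0.1542 0.012 ]
Af [0.425  0.2562 0.012 ]
Af [0.5277 0.2929 0.012 ]
Af [0.569  0.1943 0.012 ]
cutter (array([ 0.4635, -0.2713,  0.0778]), [array([ 0.5, -0.1]), array([1. , 0.2])])
bits [ 0.3505 -0.2985  0.045 ]
bits [ 0.4725 -0.2092  0.045 ]
bits [ 0.4629 -0.2713  0.045 ]
bits [ 0.4857 -0.1407  0.045 ]
```

{"method": "move_arm", "body": {"rows": [[-3.5, -1.6, 0, 0, 0, 0, 1], [-3.5, -1.6, 0, 0, 0, 0, 1], [-3.5, -1.6, 0, 0, 0, 0, 1], [-3.5, -1.6, 0, 0, 0, 0, 1], [-3.5, -1.6, 0, 0, 0, 0, 1], [-3.5, -1.6, 0, 0, 0, 0, 1], [-3.5, -1.6, 0, 0, 0, 0, 1], [-3.5, -1.6, 0, 0, 0, 0, 1], [-3.5, -1.6, 0, 0, 0, 0, 1], [-3.5, -1.6, 0, 0, 0, 0, 1], [0, 0, 0, 0, 0, 0, 1], [0, 0, 0, 0, 0, 0, 1]]}}

```text
time: 1.15
tool_pos: [0.4639, -0.3514, 0.2498]
tool_rot: [-0.0, 0.708, 0.706, 0.0]
contact_force: [-0.0, 0.8, -0.7]
gripper_width: 1.001
grasp_force: 0.0
```

```bash
python3 - <<'E'
from h import *
w=grab('wrist','wr1');print(manip.state()['tool_pos'],-np.array(w['R']).T@w['t'],w['R'])
for p in [(.4635,-.2713,.045),(.4635,-.2713,.093)]: print(proj(w,p))
cv2.imwrite('pics/wr1v.png',cv2.resize(w['img'][0:330,60:500],(800,600),interpolation=cv2.INTER_CUBIC))
E
```

```text
[ 0.46458397 -0.35023331  0.24983886] [ 0.46454144 -0.27396796  0.37403836] [[ 9.99992017e-01 -3.96946951e-03  4.57243824e-04]
 [-3.92240857e-03 -9.53377033e-01  3.01756272e-01]
 [-7.61886561e-04 -3.01755656e-01 -9.53384992e-01]]
[254.65847431  95.23439335]
[254.49481346  94.79886476]
```

View pics/wr1v.png

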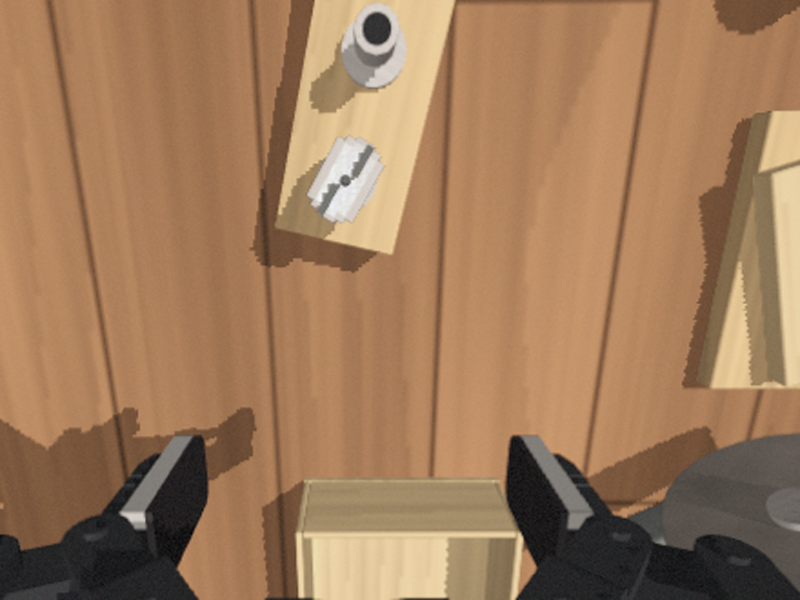

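{"method": "move_arm", "body": {"rows": [[0.8, 0, 2, 0, 0, 0, 1], [0.8, 0, 2, 0, 0, 0, 1], [0.8, 0, 2, 0, 0, 0, 1], [0.6, 0, 2, 0, 0, 0, 1], [0, 0, 0, 0, 0, 0, 1], [0, 0, 0, 0, 0, 0, 1], [0, 0, 0, 0, 0, 0, 1]]}}

```text
time: 1.78
tool_pos: [0.4659, -0.3198, 0.1716]
tool_rot: [0.001, 0.707, 0.708, 0.0]
contact_force: [0.5, -0.3, 0.6]
gripper_width: 0.999
grasp_force: 0.0
```

```bash
python3 - <<'E'
from h import *
w=grab('wrist','wr2');print(manip.state()['tool_pos'])
x,y=proj(w,(.46,-.273,.09)).astype(int);v=load('wr1')
x0,y0=x-40,y-60;print(x0,y0)
m=lambda im,x,y,w,h:cv2.resize(im[y:y+h,x:x+w],(400,600),interpolation=cv2.INTER_CUBIC)
cv2.imwrite('pics/wr2v.png',np.hstack([m(v['img'],220,60,60,90),m(w['img'],x0,y0,80,120)]))
E
```

```text
[ 0.46610299 -0.32037889  0.17227675]
206 81
```

View pics/wr2v.png

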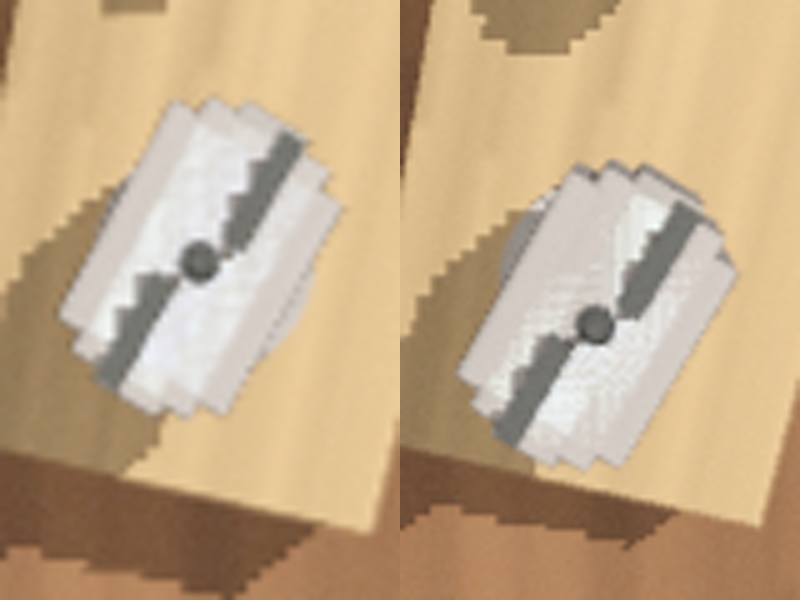

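```bash
python3 - <<'E'
from h import *
np.set_printoptions(precision=4,suppress=True)
v=load('wr1');w=load('wr2');s=load('si0')
L=lambda x,y:(v,219.5+(x+.5)/6.667,59.5+(y+.5)/6.667)
R=lambda x,y:(w,205.5+(x-400+.5)/5,80.5+(y+.5)/5)
print(tri(L(199,262),R(595,325)))
for p,q in [((60,320),(458,378)),((175,100),(578,163)),((220,413),(620,467)),((343,208),(737,272))]: print(tri(L(*p),R(*q)))
for z in(.093,.096):
  for F,P in((L,[(60,320),(175,100),(220,413),(343,208)]),(R,[(458,378),(578,163),(620,467),(737,272)])):
    c=[onz(*F(*p),z)[:2] for p in P]
    print(z,np.mean(c,0),[np.degrees(np.arctan2(*(c[i+1]-c[i])[::-1])) for i in(0,2)],[np.linalg.norm(c[1]-c[0]),np.linalg.norm(c[3]-c[2]),np.linalg.norm(c[2]-c[0]),np.linalg.norm(c[1]-c[3])])
    print(onz(*F(*((199,262) if F is L else (595,325))),.1))
E
```

```text
(array([ 0.4586, -0.2749,  0.0943]), [array([-0.1, -0. ]), array([0.1, 0. ])])
(array([ 0.4387, -0.2827,  0.0937]), [array([-0.1, -0. ]), array([0.1, 0. ])])
(array([ 0.4557, -0.2531,  0.085 ]), [array([0.3, 0. ]), array([-0.4, -0.1])])
(array([ 0.4618, -0.2957,  0.0946]), [array([0.2, 0. ]), array([-0.3, -0. ])])
(array([ 0.4789, -0.2678,  0.0915]), [array([-0.2,  0. ]), array([ 0.2, -0. ])])
0.093 [ 0.4587 -0.275 ] [np.float64(59.93981227460747), np.float64(58.029054389084486)] [np.float64(0.03367718309736287), np.float64(0.033029081532576686), np.float64(0.026249210655309323), np.float64(0.027355917627789002)]
[ 0.4588 -0.2749  0.1   ]
0.093 [ 0.4589 -0.2748] [np.float64(59.418723522006154), np.float64(59.633878659475265)] [np.float64(0.03501200352005343), np.float64(0.03307917951048312), np.float64(0.026898868032514588), np.float64(0.02681272388530667)]
[ 0.4587 -0.274   0.1   ]
0.096 [ 0.4588 -0.275 ] [np.float64(59.939812274607455), np.float64(58.02905438908447)] [np.float64(0.03331768929346317), np.float64(0.032676506018017394), np.float64(0.025969008223872003), np.float64(0.02706390143217228)]
[ 0.4588 -0.2749  0.1   ]
0.096 [ 0.459  -0.2743] [np.float64(59.41872352200612), np.float64(59.63387865947535)] [np.float64(0.03449380367582379), np.float64(0.032589586686703136), np.float64(0.02650074773595925), np.float64(0.026415878576731854)]
[ 0.4587 -0.274   0.1   ]
```

{"method": "move_arm", "body": {"rows": [[2.3, -0.37, 0, 0, 0, 0, 1], [2.3, -0.37, 0, 0, 0, 0, 1], [0, 0, 0, 0, 0, 6.12, 1], [0, 0, 0, 0, 0, 6.12, 1], [0, 0, 0, 0, 0, 6.12, 1], [0, 0, 0, 0, 0, 6.12, 1], [0, 0, 0, 0, 0, 6.12, 1], [0, 0, 2, 0, 0, 0, 1], [0, 0, 2, 0, 0, 0, 1], [0, 0, 1, 0, 0, 0, 1], [0, 0, 0, 0, 0, 0, 1], [0, 0, 0, 0, 0, 0, 1]]}}

```text
time: 2.83
tool_pos: [0.4578, -0.2743, 0.1209]
tool_rot: [0.0, 0.869, 0.495, 0.0]
contact_force: [0.8, -0.4, 0.4]
gripper_width: 0.999
grasp_force: 0.0
```

```bash
cat >> h.py <<'E'
from scipy.spatial.transform import Rotation as Ro
def tool():
    s=manip.state(); q=s['tool_rot']; R=Ro.from_quat([q[1],q[2],q[3],q[0]]).as_matrix(); return np.array(s['tool_pos']),R,s
def goto(p,yaw=None):
    """tool-frame shift in cm, turn about tool z in deg to put tool y at yaw (world deg)"""
    P,R,s=tool(); d=R.T@(np.array(p)-P)*100; y=np.degrees(np.arctan2(R[1,1],R[0,1])); tilt=np.degrees(np.arccos(-R[2,2]))
    dy=None if yaw is None else -((yaw-y+90)%180-90)
    print('pos',P.round(4),'yaw',y.round(2),'tilt',tilt.round(2),'shift',d.round(2),'turn',dy,'F',np.round(s['contact_force'],1),'w',s['gripper_width'],'grip',s['grasp_force'],'t',s['time'],'j6',s['joint_pos'][5])
E
python3 - <<'E'
from h import *
goto((.4588,-.2747,.082),-30.6)
E
```

```text
pos [ 0.4578 -0.2743  0.1209] yaw -30.6 tilt 0.02 shift [0.01 0.1  3.89] turn -0.0021200822123006446 F [ 0.8 -0.4  0.4] w 0.9992634104403771 grip 0.0 t 2.8333 j6 -0.1450760497117488
```

{"method": "move_arm", "body": {"rows": [[0, 0.1, 1.3, 0, 0, 0, 1], [0, 0, 1.3, 0, 0, 0, 1], [0, 0, 1.3, 0, 0, 0, 1], [0, 0, 0, 0, 0, 0, 1], [0, 0, 0, 0, 0, 0, 0], [0, 0, 0, 0, 0, 0, -0.3], [0, 0, 0, 0, 0, 0, -0.6], [0, 0, 0, 0, 0, 0, -0.8], [0, 0, 0, 0, 0, 0, -1], [0, 0, 0, 0, 0, 0, -1], [0, 0, 0, 0, 0, 0, -1], [0, 0, 0, 0, 0, 0, -1], [0, 0, 0, 0, 0, 0, -1], [0, 0, 0, 0, 0, 0, -1]]}}

```text
time: 4.0
tool_pos: [0.4589, -0.2749, 0.0822]
tool_rot: [0.001, 0.869, 0.495, 0.0]
contact_force: [-0.5, 0.8, 6.0]
gripper_width: 0.316
grasp_force: 60.2
```

```bash
python3 - <<'E'
from h import *
goto((.4588,-.2747,.082),-30.6)
E
```

```text
pos [ 0.4589 -0.2749  0.0822] yaw -30.6 tilt 0.08 shift [ 0.01 -0.02  0.02] turn 0.001817845499658688 F [-0.5  0.8  6. ] w 0.31572502417463094 grip 60.18767058849335 t 4.0 j6 -0.14476710243191276
```

{"method": "move_arm", "body": {"rows": [[0, 0, -0.5, 0, 0, 0, -1], [0, 0, -1.5, 0, 0, 0, -1], [0, 0, -2, 0, 0, 0, -1], [0, 0, -2, 0, 0, 0, -1], [0, 0, -2, 0, 0, 0, -1], [0, 0, -2, 0, 0, 0, -1], [0, 0, -1, 0, 0, 0, -1], [0, 0, 0, 0, 0, 0, -1], [0, 0, 0, 0, 0, 0, -1]]}}

```text
time: 4.75
tool_pos: [0.4582, -0.2743, 0.1907]
tool_rot: [-0.0, 0.869, 0.495, -0.0]
contact_force: [-0.1, -0.2, -2.6]
gripper_width: 0.312
grasp_force: 61.6
```

```bash
python3 - <<'E'
from h import *
w=grab('wrist','wr3'); s=grab('side','si3'); c=grab('scene','sc3')
goto((.494,.222,.192),20.5-90)
t=tool()[0]; x,y=proj(s,t-[0,0,.03]).astype(int); x2,y2=proj(c,t-[0,0,.03]).astype(int)
x0,y0,x2,y2=x-40,y-30,x2-40,y2-30; print(x0,y0,x2,y2)
r=lambda i:cv2.resize(i,(400,300),interpolation=cv2.INTER_CUBIC)
cv2.imwrite('pics/v3.png',np.vstack([np.hstack([r(s['img'][y0:y0+60,x0:x0+80]),r(c['img'][y2:y2+60,x2:x2+80])]),np.hstack([r(w['img']),r(w['img'][264:384,176:336])])]))
E
```

```text
pos [ 0.4575 -0.2738  0.189 ] yaw -30.6 tilt 0.22 shift [ 44.53 -22.1   -0.19] turn 38.90094953035123 F [-0.1 -1.  -1.5] w 0.3177739225378216 grip 61.573734283447266 t 4.9 j6 -0.14480088936918603
271 239 149 87
```

View pics/v3.png

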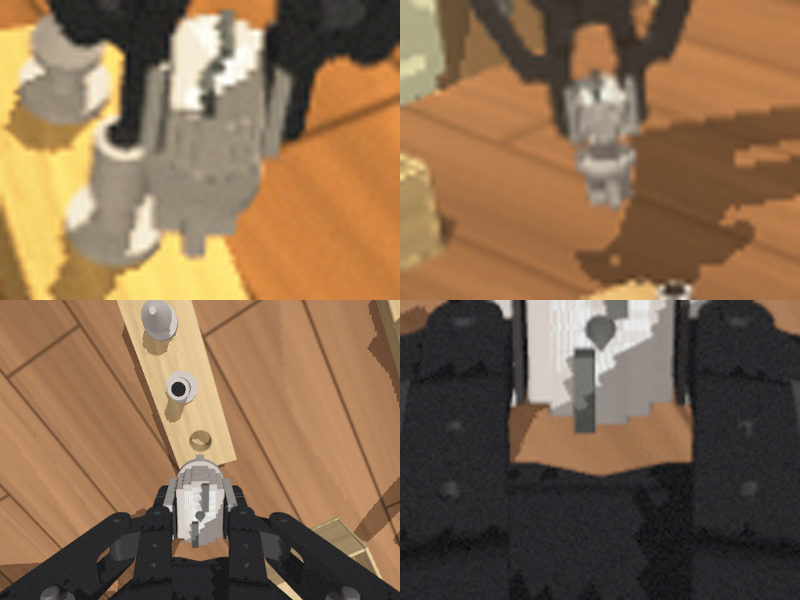

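The cutter is held upright: side view around (310,270), with the shank clear below. Next I'll carry it beside the stand for a wrist-camera look.

{"method": "move_arm", "body": {"rows": [[1.5, -1.1, 0, 0, 0, 0, -1], [2.9, -2.14, 0, 0, 0, 0, -1], [2.9, -2.14, 0, 0, 0, 0, -1], [2.9, -2.14, 0, 0, 0, 0, -1], [2.9, -2.14, 0, 0, 0, 0, -1], [2.9, -2.14, 0, 0, 0, 0, -1], [2.9, -2.14, 0, 0, 0, 0, -1], [2.9, -2.14, 0, 0, 0, 0, -1], [2.9, -2.14, 0, 0, 0, 0, -1], [2.9, -2.14, 0, 0, 0, 0, -1], [2.9, -2.14, 0, 0, 0, 0, -1], [2.9, -2.14, 0, 0, 0, 0, -1], [2.9, -2.14, 0, 0, 0, 0, -1], [1.2, -0.9, 0, 0, 0, 0, -1]]}}

```text
time: 6.07
tool_pos: [0.4094, 0.1924, 0.1899]
tool_rot: [-0.001, 0.868, 0.497, -0.001]
contact_force: [-0.0, -0.8, -2.3]
gripper_width: 0.317
grasp_force: 61.6
```

{"method": "move_arm", "body": {"rows": [[0, 0, 0, 0, 0, 5.56, -1], [0, 0, 0, 0, 0, 5.56, -1], [0, 0, 0, 0, 0, 5.56, -1], [0, 0, 0, 0, 0, 5.56, -1], [0, 0, 0, 0, 0, 5.56, -1], [0, 0, 0, 0, 0, 5.56, -1], [0, 0, 0, 0, 0, 5.56, -1], [0, 0, 0, 0, 0, 0, -1], [0, 0, 0, 0, 0, 0, -1], [0, 0, 0, 0, 0, 0, -1]]}}

```text
time: 6.9
tool_pos: [0.4107, 0.1891, 0.1905]
tool_rot: [0.0, 0.984, 0.179, -0.001]
contact_force: [-0.3, -0.4, -1.9]
gripper_width: 0.32
grasp_force: 61.6
```

```bash
python3 - <<'E'
from h import *
w=grab('wrist','wr4')
goto((.494,.222,.192),20.5-90)
x,y=proj(w,(.494,.222,.055)).astype(int); x0,y0=max(0,x-40),max(0,y-30); print(x,y,x0,y0)
cv2.imwrite('pics/v4.png',cv2.resize(w['img'][y0:y0+60,x0:x0+80],(800,600),interpolation=cv2.INTER_CUBIC))
E
```

```text
pos [0.4108 0.1891 0.1907] yaw -69.43 tilt 0.06 shift [ 8.94 -0.16 -0.13] turn 0.0698336051182622 F [-0.1  0.2 -2.5] w 0.3169525850774904 grip 61.62058353424072 t 6.95 j6 1.478343993051071
253 83 213 53
```

View pics/v4.png

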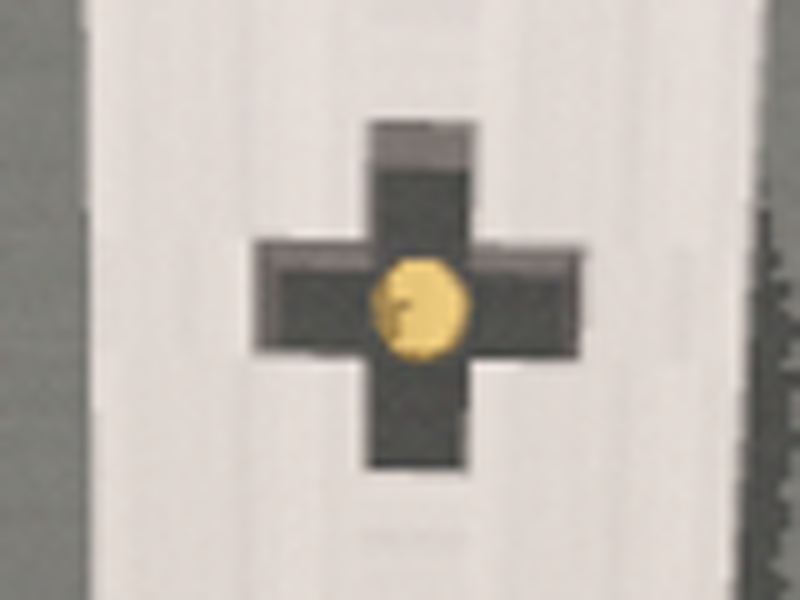

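The wrist crop shows the socket cross centred at about crop (420,300), i.e. pixel (255,83), with its arms nearly parallel to the image axes and the brass ejector in the middle.

```bash
python3 - <<'E'
from h import *
np.set_printoptions(precision=4,suppress=True)
w=load('wr4'); Q=lambda x,y,z=.055:onz(w,212.5+(x+.5)/10,52.5+(y+.5)/10,z)
T=(Q(368,122)+Q(475,122))/2;B=(Q(366,468)+Q(467,468))/2;L=(Q(255,240)+Q(255,354))/2;R=(Q(582,247)+Q(580,358))/2
print('ctr',(T+B)/2,(L+R)/2,'len',np.linalg.norm(T-B),np.linalg.norm(L-R))
a=lambda d:np.degrees(np.arctan2(d[1],d[0]))
print('yaw',a(T-B),a(R-L),'sides',[a(Q(*p)-Q(*q)) for p,q in [((368,122),(367,468)),((475,122),(466,468)),((582,247),(255,240)),((580,358),(255,354))]])
print('blk edges',a(Q(85,0)-Q(91,600)),a(Q(768,0)-Q(738,600)))
print('ejector',Q(421,308,.043))
# two-view height: project into scene/side
c=(T+B+L+R)/4
for n in('sc0','si0'): print(n,proj(load(n),c))
print('tri',tri((w,212.5+42.2,52.5+30.1),(load('sc0'),326.4,217),(load('si0'),220.4,161.8)))
v=load('wr3'); P=np.array([.4575,-.2738,.189]); print('spur',onz(v,256,276,P[2]+.0185)-P)
print(proj(w,np.array([.4108,.1891,.1907+.0185])))
np.save('c.npy',c)
x,y=240,262; cv2.imwrite('pics/v5.png',cv2.resize(w['img'][230:330,190:323],(798,600),interpolation=cv2.INTER_CUBIC))
E
```

```text
ctr [0.4947 0.2218 0.055 ] [0.4945 0.2218 0.055 ] len 0.027761159011167224 0.027964508269973792
yaw 19.61006113397299 -70.32215805922174 sides [np.float64(19.994011247309388), np.float64(19.226195017085658), np.float64(-70.56107816510495), np.float64(-70.08450265803938)]
blk edges 19.025606796618863 19.535982981573227
ejector [0.4945 0.2215 0.043 ]
sc0 [325.255 216.926]
si0 [220.3204 160.9338]
tri (array([0.4939, 0.2222, 0.0534]), [array([-1.1,  0.6]), array([-0.9,  0.3]), array([-0.4, -0.4])])
spur [0.0025 0.0018 0.0185]
[255.7583 284.4117]
```

View pics/v5.png

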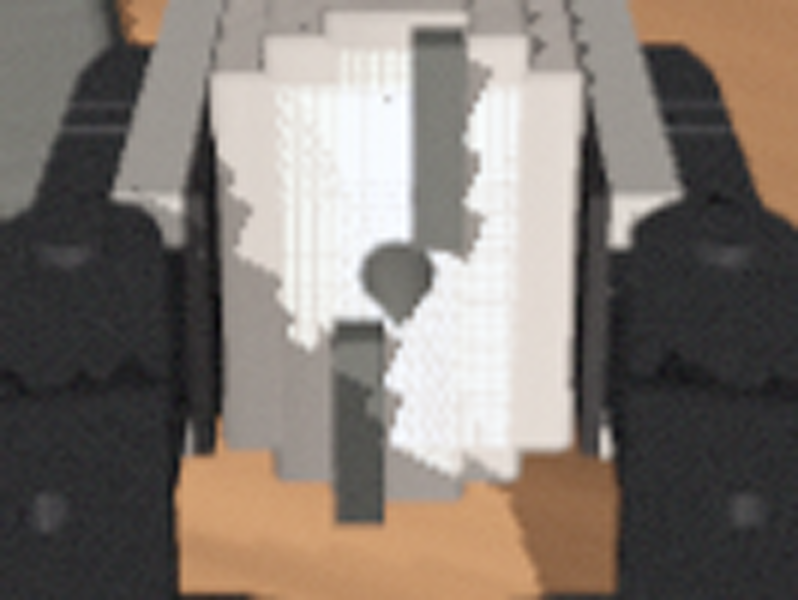

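The spur tip sits at about (256.2,283.7), against a predicted (255.8,284.4), so the cutter is centred and straight in the hand. Now I'll move over the socket.

{"method": "move_arm", "body": {"rows": [[2.5, -0.03, 0, 0, 0, 0.87, -1], [2.5, -0.03, 0, 0, 0, 0, -1], [2.5, -0.03, 0, 0, 0, 0, -1], [1.47, -0.04, 0, 0, 0, 0, -1], [0, 0, 2, 0, 0, 0, -1], [0, 0, 2, 0, 0, 0, -1], [0, 0, 2, 0, 0, 0, -1], [0, 0, 0.5, 0, 0, 0, -1], [0, 0, 0, 0, 0, 0, -1], [0, 0, 0, 0, 0, 0, -1], [0, 0, 0, 0, 0, 0, -1]]}}

```text
time: 7.87
tool_pos: [0.496, 0.2211, 0.128]
tool_rot: [-0.0, 0.985, 0.17, 0.001]
contact_force: [0.7, -0.2, -1.7]
gripper_width: 0.314
grasp_force: 61.6
```

```bash
python3 - <<'E'
from h import *
c=np.load('c.npy'); goto((c[0],c[1],.0922),-70.3)
E
```

```text
pos [0.496  0.2211 0.128 ] yaw -70.37 tilt 0.16 shift [-0.12 -0.11  3.58] turn -0.07077133001151026 F [ 0.7 -0.2 -1.7] w 0.31382811065071864 grip 61.610645055770874 t 7.8667 j6 1.5105708870471244
```

{"method": "move_arm", "body": {"rows": [[-0.1, -0.1, 0.1, 0, 0, 0, -1], [0, 0, 0, 0, 0, 0, -1], [0, 0, 0, 0, 0, 0, -1]]}}

```text
time: 8.12
tool_pos: [0.4941, 0.2217, 0.1262]
tool_rot: [-0.0, 0.985, 0.17, 0.001]
contact_force: [0.4, -0.3, -2.3]
gripper_width: 0.316
grasp_force: 61.6
```

```bash
python3 - <<'E'
from h import *
c=np.load('c.npy'); 
for i in range(5):
  goto((c[0],c[1],.0922),-70.3); manip.grab_frame('side')
E
```

```text
pos [0.4941 0.2217 0.1262] yaw -70.37 tilt 0.09 shift [0.05 0.01 3.4 ] turn -0.0748264001225607 F [ 0.4 -0.3 -2.3] w 0.3155075419629793 grip 61.610316038131714 t 8.1167 j6 1.512557242388928
pos [0.494  0.2216 0.126 ] yaw -70.38 tilt 0.07 shift [0.06 0.   3.38] turn -0.07822045093168128 F [ 0.1  0.2 -1.4] w 0.3158027901230746 grip 61.6107451915741 t 8.1667 j6 1.5125277862807003
pos [0.4939 0.2216 0.1258] yaw -70.38 tilt 0.05 shift [0.07 0.   3.36] turn -0.08090095777751571 F [-0.3 -0.1 -1.7] w 0.3228620977140352 grip 61.61040544509888 t 8.2167 j6 1.512560945499183
pos [0.4939 0.2215 0.1257] yaw -70.39 tilt 0.03 shift [0.08 0.   3.35] turn -0.08886029820635599 F [ 0.1  0.5 -1.9] w 0.3155288609954554 grip 61.610634326934814 t 8.2667 j6 1.5125960139427685
pos [0.4938 0.2215 0.1255] yaw -70.39 tilt 0.02 shift [0.08 0.   3.33] turn -0.08677549640333382 F [-0.2 -0.6 -3. ] w 0.3143976149006815 grip 61.610798835754395 t 8.3167 j6 1.5125911944270571
```

{"method": "move_arm", "body": {"rows": [[0.08, 0, 0.1, 0, 0, 0, -1], [0, 0, 0.2, 0, 0, 0, -1], [0, 0, 0.2, 0, 0, 0, -1], [0, 0, 0.2, 0, 0, 0, -1], [0, 0, 0.2, 0, 0, 0, -1], [0, 0, 0.2, 0, 0, 0, -1], [0, 0, 0, 0, 0, 0, -1], [0, 0, 0, 0, 0, 0, -1], [0, 0, 0, 0, 0, 0, -1]]}}

```text
time: 9.12
tool_pos: [0.4945, 0.2217, 0.1143]
tool_rot: [-0.0, 0.985, 0.17, 0.0]
contact_force: [-0.0, 0.1, -2.2]
gripper_width: 0.318
grasp_force: 61.6
```

```bash
python3 - <<'E'
from h import *
c=np.load('c.npy'); goto((c[0],c[1],.0922),-70.3); print(tool()[2]['ft_torque'])
E
```

```text
pos [0.4945 0.2217 0.1143] yaw -70.39 tilt 0.0 shift [0.01 0.   2.21] turn -0.09290841280338213 F [-0.   0.1 -2.2] w 0.3175574372090866 grip 61.61081671714783 t 9.1167 j6 1.5127318549727997
[ 0.03567109  0.03355846 -0.01141131]
```

{"method": "move_arm", "body": {"rows": [[0, 0, 0.2, 0, 0, 0, -1], [0, 0, 0.2, 0, 0, 0, -1], [0, 0, 0.2, 0, 0, 0, -1], [0, 0, 0.2, 0, 0, 0, -1], [0, 0, 0.2, 0, 0, 0, -1], [0, 0, 0.2, 0, 0, 0, -1], [0, 0, 0, 0, 0, 0, -1], [0, 0, 0, 0, 0, 0, -1]]}}

```text
time: 9.78
tool_pos: [0.4946, 0.2218, 0.1028]
tool_rot: [0.0, 0.985, 0.17, 0.0]
contact_force: [-1.5, -0.3, 3.2]
gripper_width: 0.32
grasp_force: 62.2
```

{"method": "move_arm", "body": {"rows": [[0, 0, 0.2, 0, 0, 0, -1], [0, 0, 0.2, 0, 0, 0, -1], [0, 0, 0.2, 0, 0, 0, -1], [0, 0, 0.2, 0, 0, 0, -1], [0, 0, 0.1, 0, 0, 0, -1], [0, 0, 0.1, 0, 0, 0, -1], [0, 0, 0, 0, 0, 0, -1], [0, 0, 0, 0, 0, 0, -1], [0, 0, 0, 0, 0, 0, -1]]}}

```text
time: 10.53
tool_pos: [0.4947, 0.2218, 0.0932]
tool_rot: [0.0, 0.985, 0.17, 0.0]
contact_force: [-4.1, -1.5, 8.2]
gripper_width: 0.317
grasp_force: 62.8
```

{"method": "move_arm", "body": {"rows": [[0, 0, 0.08, 0, 0, 0, -1], [0, 0, 0.08, 0, 0, 0, -1], [0, 0, 0, 0, 0, 0, -1], [0, 0, 0, 0, 0, 0, -1], [0, 0, 0, 0, 0, 0, -1]]}}

```text
time: 10.95
tool_pos: [0.4948, 0.2219, 0.0923]
tool_rot: [0.0, 0.985, 0.17, 0.0]
contact_force: [-4.5, -1.4, 11.0]
gripper_width: 0.319
grasp_force: 63.5
```

{"method": "move_arm", "body": {"rows": [[0, 0, 0.1, 0, 0, 0, -1], [0, 0, 0, 0, 0, 0, -1], [0, 0, 0, 0, 0, 0, -1], [0, 0, 0, 0, 0, 0, -1], [0, 0, 0, 0, 0, 0, -1]]}}

```text
time: 11.37
tool_pos: [0.4949, 0.2219, 0.0922]
tool_rot: [0.0, 0.985, 0.17, -0.0]
contact_force: [-8.1, -2.4, 16.8]
gripper_width: 0.317
grasp_force: 64.2
```

```bash
python3 - <<'E'
from h import *
s=grab('side','si6'); c=grab('scene','sc6'); w=grab('wrist','wr6')
goto((.4946,.2218,.0922),-70.3)
r=lambda i:cv2.resize(i,(400,300),interpolation=cv2.INTER_CUBIC)
cv2.imwrite('pics/v6.png',np.vstack([np.hstack([r(s['img'][125:185,180:260]),r(c['img'][180:240,285:365])]),np.hstack([r(w['img']),r(w['img'][220:340,176:336])])]))
E
```

```text
pos [0.4949 0.2219 0.0922] yaw -70.38 tilt 0.02 shift [-0.03  0.    0.  ] turn -0.07909135471568618 F [-9.  -3.1 16.5] w 0.3189109108586199 grip 64.25191283226013 t 11.5167 j6 1.5127758911040743
```

View pics/v6.png

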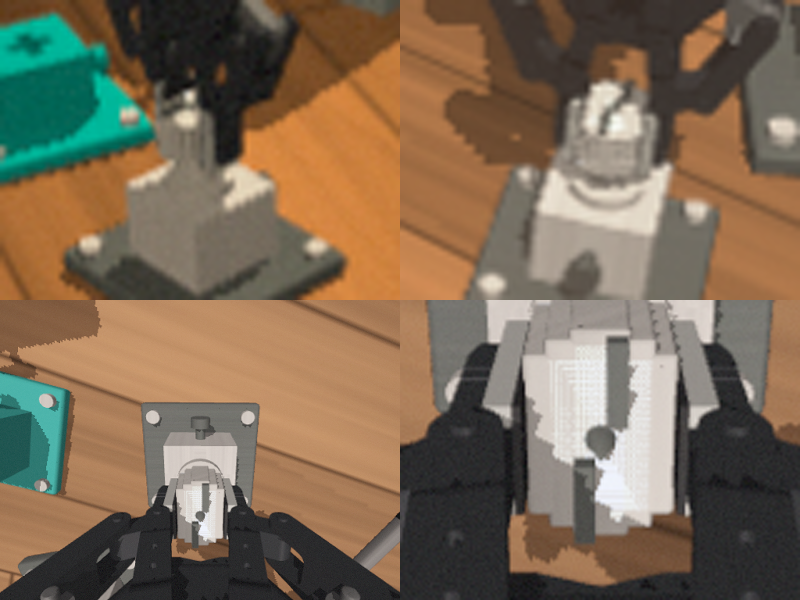

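The collar lies flat on the block top (scene crop around (610,195)). The TCP is at the predicted 92.2 mm, and the force rose without further travel, so it is fully home.

```bash
python3 -c "
from h import *
print(manip.job_done()); goto((.4946,.2218,.0922),-70.3)"
```

```text
the job is handed in; nothing more can be done
None
the job is handed in; nothing more can be done
```

The cutter is seated in the stand's socket with its collar home, and the arm is still gripping it (about 64 N) and pressing it down (about 17 N). The job is handed in, but no verdict was returned.

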